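Prove and free the hoop stand's brake

ROBOT

A 7-joint arm with a two-finger parallel gripper is mounted at the origin on the work surface. World frame = base frame: x ahead of the robot, y to its left, z up, the work surface at z = 0. Lengths are in m, angles in rad, forces in N, time in s.
With the tool pointing down it reaches from about 0.425 to 0.875 m from the base axis. Payload 4.7 kg.
Tool frame: the origin (TCP) lies on the centre line of the jaws, within the pads' length; the fingertips stand 14 mm ahead of it and the grasp point (between the pads) lies 5 mm behind it; z points along the fingers, y is the line along which they close (so a half turn about z gives the same grasp; the last joint's range is limited). The gripper opens to 87 mm and grips with 3 to 60 N. Pads are 19 mm wide; open, the fingers measure 117 mm over their backs; the gripper's body (75 mm by 190 mm) begins 51 mm behind the grasp point.
Start: joints at [-1.246, 0.321, -0.07, 1.45, 0.023, 1.371, -0.057], TCP at [0.199, 0.619, 0.237] pointing down, gripper open.
Joint ranges: [-2.86, 2.86], [-0.3, 2.09], [-1.38, 1.24], [0.06, 2.45], [-1.56, 4.7], [0.09, 2.05], [-2.69, 2.69]. Speed limits (rad/s): [2.57, 2.57, 3.14, 3.14, 3.14, 3.14, 3.14].

INTERFACE

Orientations are given as a rotation vector (axis times angle).
In Python, from bench import ctrl gives the robot as it stands.
- The arm moves only by the tool send_rows, never from a script. Its argument "steps" is a list of rows, each an object of numbers: "tx", "ty", "tz": the shift along the tool's x, y, z in units of 60 mm (1.0 is 60 mm); "turn": the turn about the tool's z in units of 8 degrees (1.0 is 8 degrees); "grip": the opening, from 0 (shut) to 1 (fully open). A call has 1 to 12 rows; each row shifts and turns the commanded pose from where the row before left it, along the tool's axes as they then stand; what a row does not reach is not made up. A row lasts 1/8 s, in which the tool goes at most 62.5 mm and 10.7 degrees, less where a joint would pass 70% of its speed; a pose out of reach is approached as far as the arm can. A call is refused whole if a number of a shift passes 1 or a number of a turn 1, either way. A call with a gripper value outside its range is refused whole. The fingers move at their own pace and stop on an object; "newtons" is the grip in N (left out, the last holds). Time passes only in rows, so rows that do not move let the fingers close. It gives the time, the measured TCP pose, the force, the opening and the grip force at its end, in the units of the state.
- ctrl.get_state(): the state, without advancing time (a new reading comes with each control period).
- ctrl.get_image(name): name is "scene" or "side" or "wrist"; returns a dict with "pixels" (420x560x3 uint8, red, green, blue), "K" (3x3 intrinsics, pixels), "dist" ([k1, k2, p1, p2, k3] as OpenCV has them; the pictures are not rectified), "cam_to_world" (4x4, takes a point from camera to world coordinates); the wrist camera has in their place "T_tool_cam" (4x4, takes a point from camera to tool coordinates, whose origin is the TCP and whose axes are the flange's). Camera axes: x right, y down, z forward; pixel columns grow to the right and rows downward; lengths in m; the calibration is good to about 2 mm. A picture is of the moment at which its call begins: read the wrist's pose just before it. There is no depth.
- ctrl.close_job(): hands the job in; it is judged then, once.
The state is a dict: "time": time; "joint_positions": joint angles; "qd": joint speeds; "joint_torque": joint torques, N m; "position": TCP position; "tool_rot": TCP orientation; "ft_force": force on the tool from outside, world axes, zero at the start; "torque": the same for the moment, N m; "grip_width": opening from 0.0 (shut) to 1.0 (fully open); "grip_force": force on a finger pad.
Only numpy, scipy, OpenCV 4.12 (cv2) and the standard library are available. Lean on these libraries where they do the work, as an engineer would, in place of code of your own. Each camera call takes 0.05 s, during which the arm holds its last target. There are 200 camera calls.

TASK

The embroidery hoop stand's brake has been left half on. Prove the brake: draw its lever up to the top notch and let go so that it holds there by itself, then press the release button until the lever has dropped all the way off and let the button come back up. Leave the other things on the table where they are.

Things in the scene. Friction and masses are not known exactly. Their poses are not given: they have to be found in the camera images.
- stand: Walnut hoop stand, fixed. Origin at table level under the lever's hinge; x points from the lever's grip to the release button, y along the shaft to the hoop. Base board x -100..100, y -55..345, 18 mm high. Brake housing (walnut cheeks) x -25..90, y -23..23, 88 mm high. Shaft 75 mm up, ending in a turning knob at y 373. Empty tilted hoop 167 mm across, y 155..325, top 240 mm up.
- brake_lever (a joint): Lever angle, rad: 0 fully off (lowest), grows as the grip is raised. A one-way ratchet catches it at about 0.2, 0.4, 0.6, 0.8 and 1.0 (top notch; stop at 1.13). Raise it to about 1.05 and let go: it sinks back onto the top notch. Spring and weight pull it down (about 5 N at the grip). It starts held at one of the lower notches.
- lever_grip (a point): Centre of the lever's grip: a black cross-wise cylinder 24 mm in diameter, 34 mm long along the stand's y, flat ends, on an 11 mm steel rod, 125 mm from the hinge. At lever angle q: stand x = -125 cos(q + 0.15), y = 0, z = 75 + 125 sin(q + 0.15) mm. Can be pinched over its flat ends from above.
- lever_hinge (a point): Point on the lever's hinge axis, in its middle, 75 mm above the table. The axis runs along the stand's y axis.
- release (a joint): Button travel, m: 0 up, 0.0085 fully down (about 6 N). It also dips as the ratchet clicks. Past about 0.006 the pawl is clear and the lever falls, taking about 1 s; let up too early, the pawl catches a lower notch.
- release_top (a point): Centre of the top of the release button: a round upright steel button 24 mm in diameter, standing 14 mm proud of the housing's cover, 102 mm above the table, on the far side of the hinge (stand x = 66 mm, y = 0). Press straight down.
- dish: Round yellow dish, 120 mm across, 35 mm high, loose; origin at the centre of its underside. Leave alone.
- tumbler: Empty glass tumbler, 72 mm across, 100 mm high, loose; origin at the centre of its underside. Leave alone.
- bobbin_case: Closed grey plastic bobbin case with a clear lid, 122 x 82 x 38 mm, loose; origin at the centre of its underside. Leave alone.
- magnifier: Stainless magnifier on a short arm, round foot 90 mm across, about 160 mm high, loose; origin at the centre of its foot's underside. Leave alone.

How it is judged:
By the outcome, as a careful person would: the job done as asked, in the order asked, and still so for the second after the job is handed in, with the robot touching nothing.
It also fails if it takes over 48 s, if anything falls off the work surface, if the arm or the gripper's body presses on something with over 40 N, if the wrist force passes 120 N, or if a joint passes its speed limit or range.

## Working session

There is one attempt and no reset: what is moved stays moved. The work goes in short steps, Python scripts to look and compute and a tool call to move; the robot and the scene stay as the last step left them, time stands still between calls to the robot, and variables do not carry over. Pictures are saved under pics/ and viewed, at most 10 in all, crops included, and the job is handed in when it is done.

Besides the shell and the picture viewer there is one more tool, called after "Call:" as a command line: name --argument value ..., lists and objects as JSON in quotes. send_rows: Moves the arm, as the interface text tells. Its arguments: {"type":"object","properties":{"steps":{"type":"array"},"newtons":{"type":"number"}},"required":["steps"]}

```bash
mkdir -p pics
python3 - <<'E'
from bench import ctrl
import cv2,numpy as np
s=ctrl.get_state();print(s)
for n in("scene","side"):
    i=ctrl.get_image(n);cv2.imwrite(f"pics/{n}0.png",i["pixels"][:,:,::-1])
    np.savez(f"{n}.npz",K=i["K"],d=i["dist"],T=i["cam_to_world"])
    print(n,np.round(i["K"],1).tolist(),i["dist"],np.round(i["cam_to_world"],3).tolist())
E
```

```text
{'time': 0.0, 'joint_positions': array([-1.24592932,  0.32182932, -0.07007571,  1.45168285,  0.02261833,
        1.37080982, -0.05691394]), 'qd': array([ 0.0012535 , -0.00011538, -0.00090535, -0.00015205, -0.00117283,
       -0.00079738,  0.00144212]), 'joint_torque': array([ 8.08609566e-04, -4.91279376e+01, -4.03440781e-01, -3.12542689e+01,
       -6.38661068e-02,  4.34962485e-02,  1.88042814e-04]), 'position': array([0.19865716, 0.61833573, 0.23545339]), 'tool_rot': array([-4.86142985e-01, -3.10356605e+00,  3.03783205e-03]), 'ft_force': array([ 0.08492258, -0.68640803, -0.12693794]), 'torque': array([-0.01600218, -0.03077276, -0.00914182]), 'grip_force': 0.0, 'grip_width': 1.0000221571730115}
scene [[463.5, 0.0, 277.5], [0.0, 463.5, 205.7], [0.0, 0.0, 1.0]] [-0.12692345  0.          0.          0.          0.        ] [[-0.787, 0.511, -0.347, 0.89], [0.617, 0.66, -0.429, 0.194], [0.01, -0.551, -0.834, 0.825], [0.0, 0.0, 0.0, 1.0]]
side [[433.6, 0.0, 288.0], [0.0, 433.6, 204.7], [0.0, 0.0, 1.0]] [-0.04328153  0.          0.          0.          0.        ] [[-0.928, -0.237, 0.289, 0.348], [-0.373, 0.583, -0.722, 0.412], [0.003, -0.777, -0.629, 0.629], [0.0, 0.0, 0.0, 1.0]]
```

View pics/scene0.png

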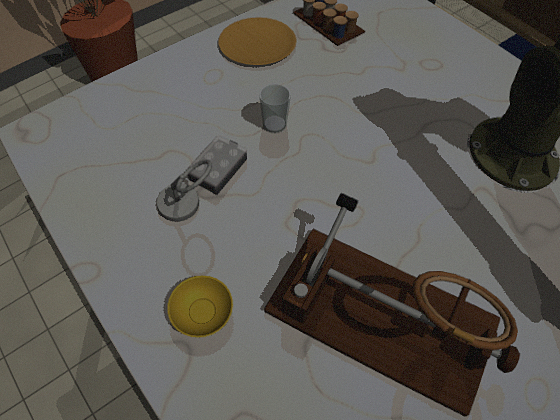

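View pics/side0.png

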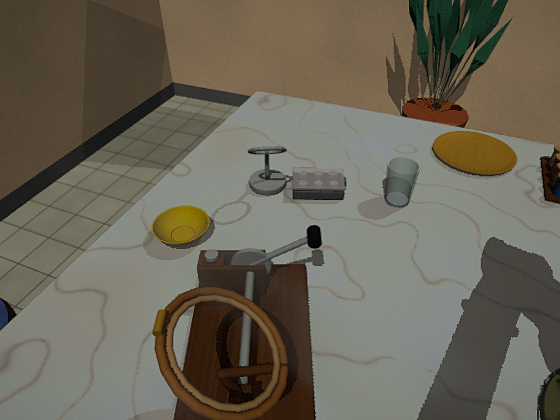

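The scene view shows the stand at lower right: grip near (347,202), button near (301,290). In the side view the grip is near (314,237) and the button near (211,256). I'll enlarge both.

Run:
```python
import cv2
a=cv2.imread("pics/scene0.png")[180:330,250:410];b=cv2.imread("pics/side0.png")[215:305,180:340]
f=lambda x:cv2.convertScaleAbs(cv2.resize(x,None,fx=5,fy=5,interpolation=cv2.INTER_CUBIC)[:600],alpha=1.6)
cv2.imwrite("pics/a.png",f(a[30:150]));cv2.imwrite("pics/b.png",f(b))
```

```text
(no output)
```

View pics/a.png

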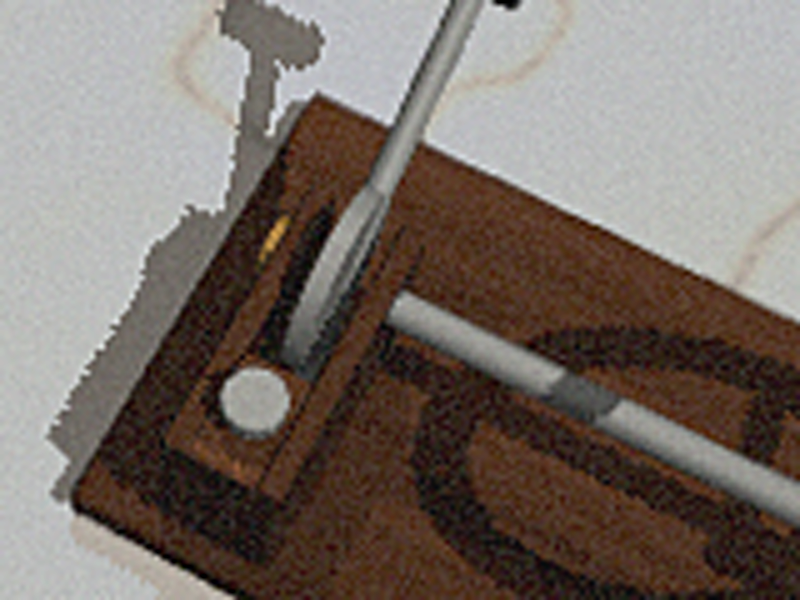

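View pics/b.png

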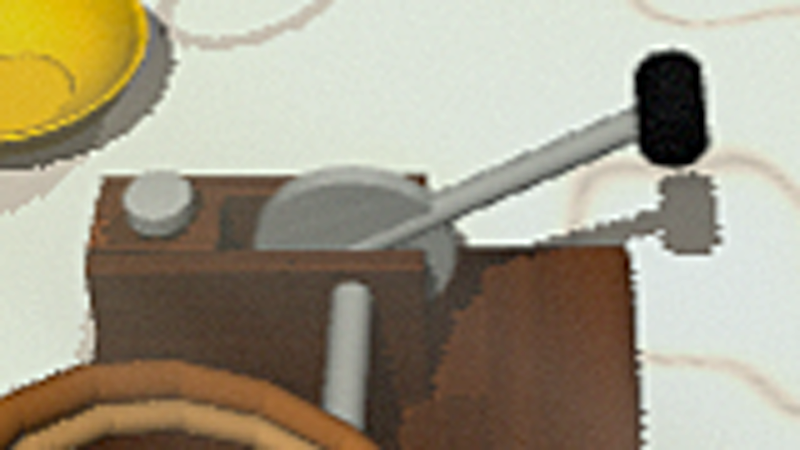

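Scene crop: button top at about (300.5,289.5), board corners at (313.3,228.8) and (264.7,309.5). Side crop: grip centre at (314,236), button top at (211.3,253.5), board corner at (305.8,264.3). Now I'll fit the pose.

```bash
cat > h.py <<'E'
import numpy as np,cv2
from scipy.optimize import least_squares
def proj(P,f):
    z=np.load(f+".npz");T=np.linalg.inv(z["T"])
    return cv2.projectPoints(np.array(P,float).reshape(-1,3),cv2.Rodrigues(T[:3,:3])[0],T[:3,3],z["K"],z["d"])[0][:,0]
grip=lambda q:[-.125*np.cos(q+.15),0,.075+.125*np.sin(q+.15)]
def W(P,v):
    P=np.array(P,float).reshape(-1,3);c,s=np.cos(v[2]),np.sin(v[2])
    return P@np.array([[c,-s,0],[s,c,0],[0,0,1]]).T+[v[0],v[1],0]
E
python3 - <<'E'
from h import *
def pts(q):return {"scene":([[.066,0,.102],[-.1,-.055,.018],[.1,-.055,.018],grip(q)],[[300.5,289.5],[313.3,228.8],[264.7,309.5],[347,202]]),
"side":([[.066,0,.102],[-.1,-.055,.018],grip(q)],[[211.3,253.5],[305.8,264.3],[314,236.2]])}
def res(v):return np.concatenate([(proj(W(p,v),f)-m).ravel() for f,(p,m) in pts(v[3]).items()])
best=min((least_squares(res,[.45,-.3,a,.4],loss='soft_l1') for a in np.arange(0,6.3,.8)),key=lambda r:r.cost)
v=best.x;print(v,best.cost,res(v).reshape(-1,2).round(1).tolist())
for n,P in dict(grip=grip(v[3]),top=grip(1.05),btn=[.066,0,.102],hinge=[0,0,.075]).items():
    w=W(P,v)[0];print(n,w.round(4),np.hypot(w[0],w[1]))
E
```

```text
[ 0.60077468 -0.04557981  6.68259839  0.39697792] 2.779025553691451 [[1.3, -0.1], [-0.1, -1.7], [-0.6, -0.5], [0.4, 0.2], [-0.5, 0.3], [-0.1, -1.0], [-0.5, 0.3]]
grip [ 0.5024 -0.0871  0.14  ] 0.5099090930711385
top [ 0.559  -0.0632  0.1915] 0.5626054886377635
btn [ 0.6616 -0.0199  0.102 ] 0.6618794219873743
hinge [ 0.6008 -0.0456  0.075 ] 0.6025012336175767
```

```bash
cat >> h.py <<'E'
from scipy.spatial.transform import Rotation as R
V=[.60077,-.04558,.39941]
def delta(s,target,up=None):
    "tool-frame shift to world target, in row units, and turn to align tool y with stand y"
    r=R.from_rotvec(s["tool_rot"]);M=r.as_matrix()
    d=(M.T@(np.array(target)-s["position"]))/.06
    sy=M.T@np.array([-np.sin(V[2]),np.cos(V[2]),0]);a=np.degrees(np.arctan2(-sy[0],sy[1]));a=(a+90)%180-90
    return d.round(2),round(a/8,2)
E
python3 - <<'E'
from h import *
from bench import ctrl
s=ctrl.get_state();print(R.from_rotvec(s["tool_rot"]).as_matrix().round(3))
print(delta(s,[.45,.3,.34]),delta(s,[.502,-.087,.34]))
E
```

```text
[[-0.952  0.306 -0.   ]
 [ 0.306  0.952 -0.002]
 [-0.    -0.002 -1.   ]]
(array([-5.61, -3.77, -1.73]), np.float64(-5.09)) (array([-8.41, -9.65, -1.72]), np.float64(-5.09))
```

Call:
send_rows --steps '[{"tz": -0.6}, {"tz": -0.6}, {"tz": -0.53, "tx": -0.3}, {"tx": -0.7, "ty": -0.4}, {"tx": -0.75, "ty": -0.5}, {"tx": -0.75, "ty": -0.55}, {"tx": -0.75, "ty": -0.55}, {"tx": -0.75, "ty": -0.55}, {"tx": -0.75, "ty": -0.55}, {"tx": -0.75, "ty": -0.6}, {"tx": -0.1, "ty": -0.1}]'

```text
validation failed for argument at $.st...
```

Call:
send_rows --steps '[{"tx": -0.3, "ty": -0.6}, {"tx": -0.35, "ty": -0.7}, {"tx": -0.35, "ty": -0.75}, {"tx": -0.35, "ty": -0.75}, {"tx": -0.35, "ty": -0.75}, {"tx": -0.35, "ty": -0.75}, {"tx": -0.35, "ty": -0.75}, {"tx": -0.35, "ty": -0.7}, {"turn": 0}, {"turn": 0}]'

```text
validation failed for argument at $.st...
```

Call:
send_rows --steps '[{"turn": -0.6}, {"turn": -0.9}, {"turn": -0.9}, {"turn": -0.9}, {"turn": -0.9}, {"turn": -0.89}, {"turn": 0}, {"turn": 0}]'

```text
validation failed for argument at $.st...
```

Run:
```python
from h import *
from bench import ctrl
s=ctrl.get_state();i=ctrl.get_image("wrist")
cv2.imwrite("pics/w.png",cv2.convertScaleAbs(i["pixels"][:,:,::-1],alpha=1.5))
r=R.from_rotvec(s["tool_rot"]).as_matrix();T=np.eye(4);T[:3,:3]=r;T[:3,3]=s["position"];T=T@i["T_tool_cam"]
np.savez("wrist.npz",K=i["K"],d=i["dist"],T=T)
print(s["time"],s["position"],s["joint_positions"].round(2),delta(s,[.502,-.087,.135]))
print(proj(W([grip(.4),[.066,0,.102],[-.1,-.055,.018],[.1,-.055,.018],[0,0,.075]],V),"wrist").round(1))
```

```text
0.1 [0.19868314 0.61838903 0.23556362] [-1.25  0.32 -0.07  1.45  0.02  1.37 -0.06] (array([-8.41, -9.64,  1.69]), np.float64(-5.09))
[[-119.1  556.4]
 [  -1.1  586.3]
 [ -54.6  488.6]
 [  33.5  547.7]
 [ -21.1  545.5]]
```

View pics/w.png

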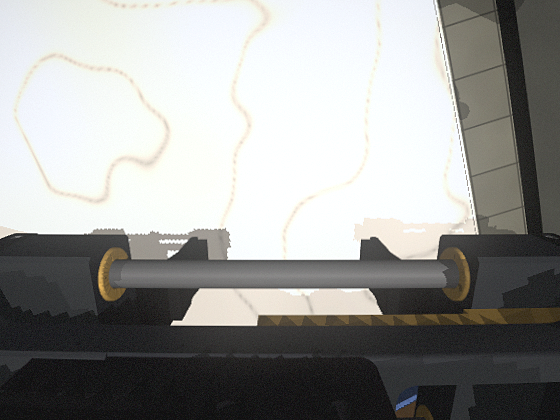

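The calls were rejected, so the arm has not moved; the wrist view shows only bare table beyond the fingers. The rows probably need all five keys.

Call:
send_rows --steps '[{"tx": 0, "ty": 0, "tz": -0.6, "turn": 0, "grip": 1}, {"tx": 0, "ty": 0, "tz": -0.6, "turn": 0, "grip": 1}, {"tx": -0.3, "ty": 0, "tz": -0.53, "turn": 0, "grip": 1}, {"tx": -0.7, "ty": -0.4, "tz": 0, "turn": 0, "grip": 1}, {"tx": -0.75, "ty": -0.5, "tz": 0, "turn": 0, "grip": 1}, {"tx": -0.75, "ty": -0.55, "tz": 0, "turn": 0, "grip": 1}, {"tx": -0.75, "ty": -0.55, "tz": 0, "turn": 0, "grip": 1}, {"tx": -0.75, "ty": -0.55, "tz": 0, "turn": 0, "grip": 1}, {"tx": -0.75, "ty": -0.55, "tz": 0, "turn": 0, "grip": 1}, {"tx": -0.75, "ty": -0.6, "tz": 0, "turn": 0, "grip": 1}]'

```text
time: 1.4
position: [0.4458, 0.305, 0.3401]
tool_rot: [-0.486, -3.104, -0.0]
ft_force: [1.2, 0.4, -0.5]
grip_width: 1.0
grip_force: 0.0
```

Call:
send_rows --steps '[{"tx": -0.3, "ty": -0.65, "tz": 0, "turn": 0, "grip": 1}, {"tx": -0.36, "ty": -0.75, "tz": 0, "turn": 0, "grip": 1}, {"tx": -0.36, "ty": -0.75, "tz": 0, "turn": 0, "grip": 1}, {"tx": -0.36, "ty": -0.75, "tz": 0, "turn": 0, "grip": 1}, {"tx": -0.36, "ty": -0.75, "tz": 0, "turn": 0, "grip": 1}, {"tx": -0.36, "ty": -0.75, "tz": 0, "turn": 0, "grip": 1}, {"tx": -0.36, "ty": -0.75, "tz": 0, "turn": 0, "grip": 1}, {"tx": -0.36, "ty": -0.75, "tz": 0, "turn": 0, "grip": 1}, {"tx": -0.08, "ty": -0.05, "tz": 0, "turn": 0, "grip": 1}]'

```text
time: 2.52
position: [0.501, -0.0914, 0.3405]
tool_rot: [0.498, 3.101, -0.001]
ft_force: [-0.3, 1.5, -0.6]
grip_width: 1.001
grip_force: 0.0
```

Call:
send_rows --steps '[{"tx": 0, "ty": 0, "tz": 0, "turn": -0.6, "grip": 1}, {"tx": 0, "ty": 0, "tz": 0, "turn": -0.9, "grip": 1}, {"tx": 0, "ty": 0, "tz": 0, "turn": -0.9, "grip": 1}, {"tx": 0, "ty": 0, "tz": 0, "turn": -0.9, "grip": 1}, {"tx": 0, "ty": 0, "tz": 0, "turn": -0.9, "grip": 1}, {"tx": 0, "ty": 0, "tz": 0, "turn": -0.89, "grip": 1}, {"tx": 0, "ty": 0, "tz": 0, "turn": 0, "grip": 1}, {"tx": 0, "ty": 0, "tz": 0, "turn": 0, "grip": 1}]'

```text
time: 3.52
position: [0.5016, -0.0859, 0.3402]
tool_rot: [0.622, -3.079, -0.0]
ft_force: [-0.1, -0.1, 0.7]
grip_width: 0.999
grip_force: 0.0
```

Run:
```python
from h import *
from bench import ctrl
s=ctrl.get_state();i=ctrl.get_image("wrist")
cv2.imwrite("pics/w2.png",cv2.convertScaleAbs(i["pixels"][:,:,::-1],alpha=1.5))
r=R.from_rotvec(s["tool_rot"]).as_matrix();T=np.eye(4);T[:3,:3]=r;T[:3,3]=s["position"];T=T@i["T_tool_cam"]
np.savez("wrist.npz",K=i["K"],d=i["dist"],T=T)
print(s["time"],s["position"],s["joint_positions"].round(2),delta(s,[.502,-.087,.135]))
print(r.round(3),proj(W([grip(.4),[.066,0,.102],[-.1,-.055,.018],[.1,-.055,.018],[0,0,.075]],V),"wrist").round(1))
```

```text
3.525 [ 0.50160688 -0.08592126  0.34024242] [-0.5  -0.04  0.6   1.64  0.02  1.53  2.07] (array([ 0.  , -0.02,  3.42]), np.float64(-0.0))
[[-0.922 -0.388 -0.   ]
 [-0.388  0.922  0.   ]
 [ 0.     0.    -1.   ]] [[282.9 194.1]
 [283.3 307. ]
 [248.  183.2]
 [251.7 297.6]
 [283.2 256.9]]
```

View pics/w2.png

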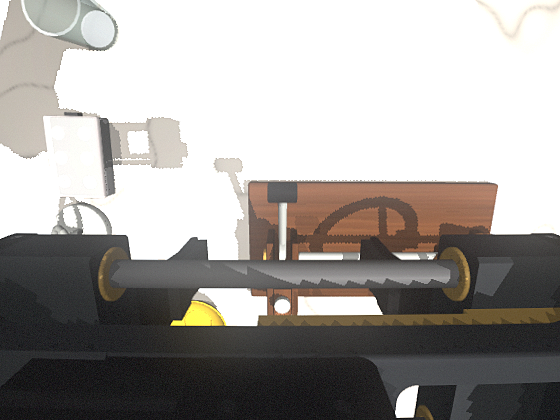

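The grip shows at (283,192) and the button at (283,306), within 2 px of prediction. Descending to pinch.

Call:
send_rows --steps '[{"tx": 0, "ty": -0.02, "tz": 0.4, "turn": 0, "grip": 1}, {"tx": 0, "ty": 0, "tz": 0.6, "turn": 0, "grip": 1}, {"tx": 0, "ty": 0, "tz": 0.6, "turn": 0, "grip": 1}, {"tx": 0, "ty": 0, "tz": 0.6, "turn": 0, "grip": 1}, {"tx": 0, "ty": 0, "tz": 0.5, "turn": 0, "grip": 1}, {"tx": 0, "ty": 0, "tz": 0.4, "turn": 0, "grip": 1}, {"tx": 0, "ty": 0, "tz": 0.32, "turn": 0, "grip": 1}, {"tx": 0, "ty": 0, "tz": 0, "turn": 0, "grip": 0.6}, {"tx": 0, "ty": 0, "tz": 0, "turn": 0, "grip": 0.6}, {"tx": 0, "ty": 0, "tz": 0, "turn": 0, "grip": 0.6}, {"tx": 0, "ty": 0, "tz": 0, "turn": 0, "grip": 0.6}]' --newtons 20

```text
time: 4.95
position: [0.5025, -0.0876, 0.1359]
tool_rot: [-0.624, 3.078, 0.0]
ft_force: [0.3, 0.1, -0.2]
grip_width: 0.648
grip_force: 0.0
```

Call:
send_rows --steps '[{"tx": 0, "ty": 0, "tz": 0, "turn": 0, "grip": 0.3}, {"tx": 0, "ty": 0, "tz": 0, "turn": 0, "grip": 0.3}, {"tx": 0, "ty": 0, "tz": 0, "turn": 0, "grip": 0.3}, {"tx": 0, "ty": 0, "tz": 0, "turn": 0, "grip": 0.3}, {"tx": 0, "ty": 0, "tz": 0, "turn": 0, "grip": 0.3}, {"tx": 0, "ty": 0, "tz": 0, "turn": 0, "grip": 0.3}]' --newtons 20

```text
time: 5.7
position: [0.5021, -0.0877, 0.1352]
tool_rot: [-0.624, 3.079, -0.0]
ft_force: [-0.6, -1.0, 0.7]
grip_width: 0.387
grip_force: 20.0
```

Run:
```python
from h import *
from bench import ctrl
s=ctrl.get_state();print(s["time"],s["position"],s["grip_width"],s["ft_force"].round(1))
q=np.arange(.4,1.07,.065);q[-1]=1.055
g=np.array([grip(a) for a in q]);d=np.diff(g,axis=0)/.06
# stand x -> tool -x
print(q.round(3));print([(round(-a[0],3),round(-a[2],3)) for a in d])
```

```text
5.7 [ 0.50208574 -0.08770899  0.13517057] 0.3865734471768058 [-0.6 -1.   0.7]
[0.4   0.465 0.53  0.595 0.66  0.725 0.79  0.855 0.92  0.985 1.055]
[(np.float64(-0.074), np.float64(-0.113)), (np.float64(-0.082), np.float64(-0.108)), (np.float64(-0.089), np.float64(-0.102)), (np.float64(-0.095), np.float64(-0.096)), (np.float64(-0.101), np.float64(-0.09)), (np.float64(-0.107), np.float64(-0.083)), (np.float64(-0.112), np.float64(-0.076)), (np.float64(-0.117), np.float64(-0.069)), (np.float64(-0.121), np.float64(-0.061)), (np.float64(-0.134), np.float64(-0.057))]
```

Gripped (0.387 opening, which is 34 mm). Now drawing it up along the arc.

Call:
send_rows --steps '[{"tx": -0.074, "ty": 0, "tz": -0.113, "turn": 0, "grip": 0.3}, {"tx": -0.082, "ty": 0, "tz": -0.108, "turn": 0, "grip": 0.3}, {"tx": -0.089, "ty": 0, "tz": -0.102, "turn": 0, "grip": 0.3}, {"tx": -0.095, "ty": 0, "tz": -0.096, "turn": 0, "grip": 0.3}, {"tx": -0.101, "ty": 0, "tz": -0.09, "turn": 0, "grip": 0.3}, {"tx": -0.107, "ty": 0, "tz": -0.083, "turn": 0, "grip": 0.3}, {"tx": -0.112, "ty": 0, "tz": -0.076, "turn": 0, "grip": 0.3}, {"tx": -0.117, "ty": 0, "tz": -0.069, "turn": 0, "grip": 0.3}, {"tx": -0.121, "ty": 0, "tz": -0.061, "turn": 0, "grip": 0.3}, {"tx": -0.134, "ty": 0, "tz": -0.057, "turn": 0, "grip": 0.3}, {"tx": 0, "ty": 0, "tz": 0, "turn": 0, "grip": 0.3}, {"tx": 0, "ty": 0, "tz": 0, "turn": 0, "grip": 0.3}]'

```text
time: 7.2
position: [0.5589, -0.064, 0.1874]
tool_rot: [0.623, -3.078, 0.0]
ft_force: [-4.3, -2.9, -1.0]
grip_width: 0.388
grip_force: 20.0
```

Run:
```python
from h import *
from bench import ctrl
s=ctrl.get_state();gp=s["position"]+[0,0,.005]
h=W([0,0,.075],V)[0];d=gp-h;x=-(d[0]*np.cos(V[2])+d[1]*np.sin(V[2]))
print("q by tcp",np.arctan2(d[2],x)-.15,np.hypot(d[2],x),s["ft_force"].round(1))
i=ctrl.get_image("side");cv2.imwrite("pics/c.png",cv2.convertScaleAbs(cv2.resize(i["pixels"][150:310,180:340,::-1],None,fx=3.7,fy=3.7,interpolation=2),alpha=1.6))
for q in(.8,.95,1.,1.05,1.1):print(q,((proj(W(grip(q),V),"side")-[180,150])*3.7).round(0))
```

```text
q by tcp 1.049280902310536 0.12602666844263652 [-4.3 -2.9 -1. ]
0.8 [[418. 258.]]
0.95 [[381. 241.]]
1.0 [[367. 237.]]
1.05 [[354. 232.]]
1.1 [[340. 229.]]
```

View pics/c.png

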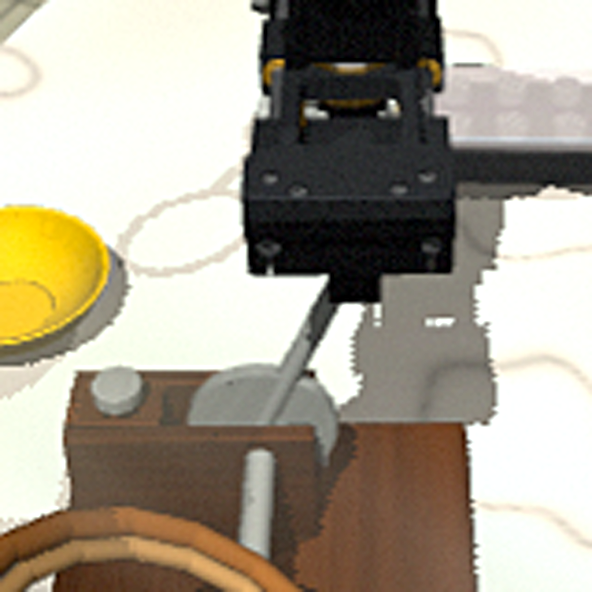

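The lever is held at about 1.05 (grip under the jaws at about (352,240)). Now I'll open and lift clear.

Call:
send_rows --steps '[{"tx": 0, "ty": 0, "tz": 0, "turn": 0, "grip": 0.8}, {"tx": 0, "ty": 0, "tz": 0, "turn": 0, "grip": 0.8}, {"tx": 0, "ty": 0, "tz": 0, "turn": 0, "grip": 0.8}, {"tx": 0, "ty": 0, "tz": 0, "turn": 0, "grip": 0.8}, {"tx": 0, "ty": 0, "tz": 0, "turn": 0, "grip": 0.8}, {"tx": 0, "ty": 0, "tz": 0, "turn": 0, "grip": 0.8}, {"tx": 0, "ty": 0, "tz": -0.4, "turn": 0, "grip": 0.8}, {"tx": 0, "ty": 0, "tz": -0.6, "turn": 0, "grip": 0.8}, {"tx": 0, "ty": 0, "tz": -0.6, "turn": 0, "grip": 0.8}, {"tx": 0, "ty": 0, "tz": -0.4, "turn": 0, "grip": 0}, {"tx": 0, "ty": 0, "tz": 0, "turn": 0, "grip": 0}, {"tx": 0, "ty": 0, "tz": 0, "turn": 0, "grip": 0}]'

```text
time: 8.75
position: [0.5587, -0.0634, 0.3054]
tool_rot: [0.624, -3.078, -0.001]
ft_force: [0.8, -0.1, -0.7]
grip_width: 0.545
grip_force: 0.0
```

Run:
```python
from h import *
from bench import ctrl
s=ctrl.get_state();b=W([.066,0,.102],V)[0];print(s["time"],s["grip_width"],s["position"],b,delta(s,b+[0,0,.034]))
i=ctrl.get_image("side");cv2.imwrite("pics/d.png",cv2.convertScaleAbs(cv2.resize(i["pixels"][150:310,180:340,::-1],None,fx=3.7,fy=3.7,interpolation=2),alpha=1.6))
```

```text
8.75 0.5445216802094522 [ 0.55869244 -0.06342761  0.30544697] [ 0.66157518 -0.01991426  0.102     ] (array([-1.86, -0.  ,  2.82]), np.float64(0.0))
```

View pics/d.png

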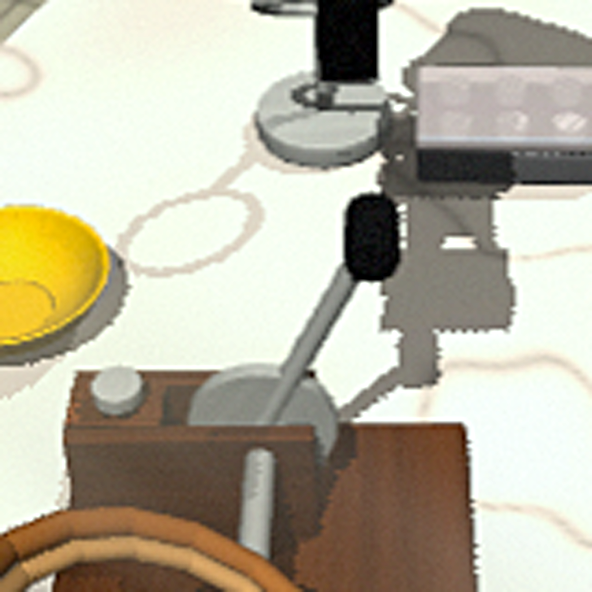

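The grip is at (371,237), which matches lever angle 1.0: it holds on the top notch. Moving over the button with shut fingers.

Call:
send_rows --steps '[{"tx": -0.4, "ty": 0, "tz": 0, "turn": 0, "grip": 0}, {"tx": -0.6, "ty": 0, "tz": 0, "turn": 0, "grip": 0}, {"tx": -0.5, "ty": 0, "tz": 0, "turn": 0, "grip": 0}, {"tx": -0.36, "ty": 0, "tz": 0, "turn": 0, "grip": 0}, {"tx": 0, "ty": 0, "tz": 0.4, "turn": 0, "grip": 0}, {"tx": 0, "ty": 0, "tz": 0.6, "turn": 0, "grip": 0}, {"tx": 0, "ty": 0, "tz": 0.6, "turn": 0, "grip": 0}, {"tx": 0, "ty": 0, "tz": 0.5, "turn": 0, "grip": 0}, {"tx": 0, "ty": 0, "tz": 0.4, "turn": 0, "grip": 0}, {"tx": 0, "ty": 0, "tz": 0.32, "turn": 0, "grip": 0}, {"tx": 0, "ty": 0, "tz": 0, "turn": 0, "grip": 0}, {"tx": 0, "ty": 0, "tz": 0, "turn": 0, "grip": 0}]'

```text
time: 10.3
position: [0.6624, -0.0202, 0.138]
tool_rot: [-0.624, 3.078, -0.0]
ft_force: [0.2, -1.1, 1.1]
grip_width: 0.004
grip_force: 0.0
```

Run:
```python
from h import *
from bench import ctrl
s=ctrl.get_state();b=W([.066,0,.102],V)[0];print(s["time"],s["grip_width"],s["position"],s["ft_force"].round(1),delta(s,b+[0,0,.014]))
i=ctrl.get_image("side");cv2.imwrite("pics/e.png",cv2.convertScaleAbs(cv2.resize(i["pixels"][150:310,180:340,::-1],None,fx=3.7,fy=3.7,interpolation=2),alpha=1.6))
```

```text
10.3 0.004083452197290085 [ 0.66241897 -0.02023903  0.13801749] [ 0.2 -1.1  1.1] (array([0.01, 0.01, 0.37]), np.float64(0.0))
```

View pics/e.png

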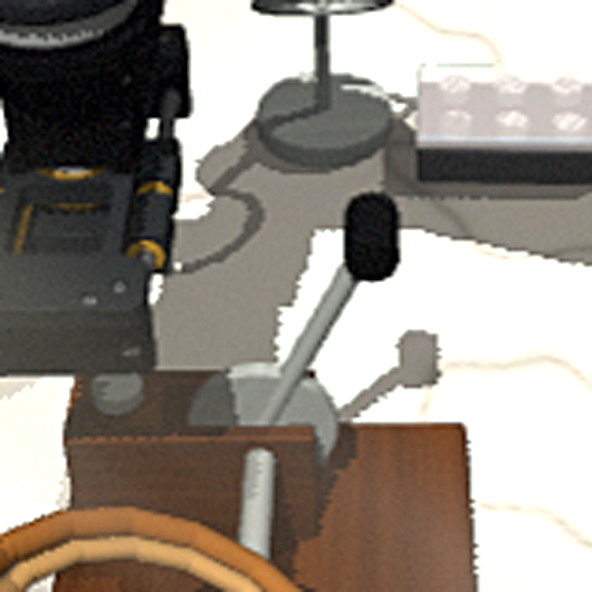

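The lever is still at the top notch (grip at (372,237)). The gripper is over the button at (117,390), with its shut fingers hidden behind the body. Pressing slowly.

Call:
send_rows --steps '[{"tx": 0, "ty": 0, "tz": 0.15, "turn": 0, "grip": 0}, {"tx": 0, "ty": 0, "tz": 0.12, "turn": 0, "grip": 0}, {"tx": 0, "ty": 0, "tz": 0.08, "turn": 0, "grip": 0}, {"tx": 0, "ty": 0, "tz": 0.05, "turn": 0, "grip": 0}, {"tx": 0, "ty": 0, "tz": 0.05, "turn": 0, "grip": 0}, {"tx": 0, "ty": 0, "tz": 0.04, "turn": 0, "grip": 0}, {"tx": 0, "ty": 0, "tz": 0, "turn": 0, "grip": 0}]'

```text
time: 11.22
position: [0.6621, -0.0199, 0.1082]
tool_rot: [-0.624, 3.078, 0.0]
ft_force: [-1.5, 0.6, 5.8]
grip_width: 0.006
grip_force: 2.5
```

Call:
send_rows --steps '[{"tx": 0, "ty": 0, "tz": 0.02, "turn": 0, "grip": 0}, {"tx": 0, "ty": 0, "tz": 0, "turn": 0, "grip": 0}, {"tx": 0, "ty": 0, "tz": 0, "turn": 0, "grip": 0}, {"tx": 0, "ty": 0, "tz": 0, "turn": 0, "grip": 0}, {"tx": 0, "ty": 0, "tz": 0, "turn": 0, "grip": 0}, {"tx": 0, "ty": 0, "tz": 0, "turn": 0, "grip": 0}, {"tx": 0, "ty": 0, "tz": 0, "turn": 0, "grip": 0}, {"tx": 0, "ty": 0, "tz": 0, "turn": 0, "grip": 0}, {"tx": 0, "ty": 0, "tz": 0, "turn": 0, "grip": 0}, {"tx": 0, "ty": 0, "tz": 0, "turn": 0, "grip": 0}, {"tx": 0, "ty": 0, "tz": 0, "turn": 0, "grip": 0}, {"tx": 0, "ty": 0, "tz": 0, "turn": 0, "grip": 0}]'

```text
time: 12.72
position: [0.6622, -0.0199, 0.108]
tool_rot: [-0.624, 3.078, 0.001]
ft_force: [-2.2, 1.3, 8.6]
grip_width: 0.009
grip_force: 4.5
```

Run:
```python
from h import *
from bench import ctrl
s=ctrl.get_state();print(s["time"],s["position"],s["ft_force"].round(1))
i=ctrl.get_image("side");cv2.imwrite("pics/f.png",cv2.convertScaleAbs(cv2.resize(i["pixels"][150:310,180:340,::-1],None,fx=3.7,fy=3.7,interpolation=2),alpha=1.6))
for q in(0,.2,.4):print(q,((proj(W(grip(q),V),"side")-[180,150])*3.7).round(0))
```

```text
12.725 [ 0.66219219 -0.01990914  0.10797913] [-2.2  1.3  8.6]
0 [[526. 393.]]
0.2 [[515. 355.]]
0.4 [[494. 319.]]
```

View pics/f.png

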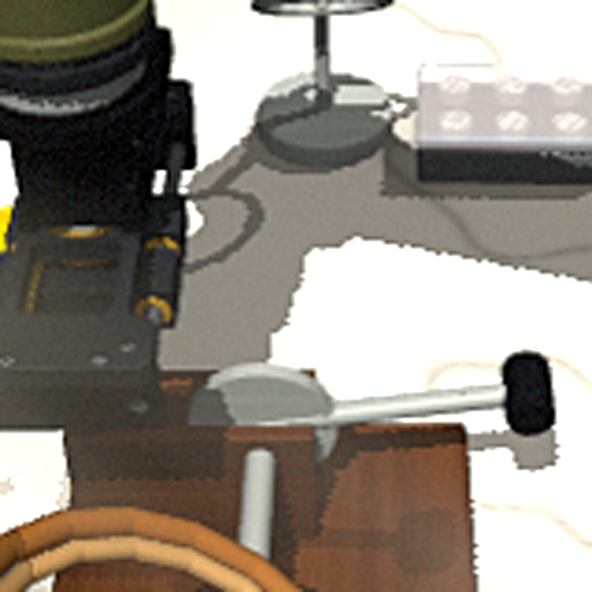

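The grip is at (528,393), which is angle 0: the lever is fully off. Lifting away.

Call:
send_rows --steps '[{"tx": 0, "ty": 0, "tz": 0, "turn": 0, "grip": 0}, {"tx": 0, "ty": 0, "tz": 0, "turn": 0, "grip": 0}, {"tx": 0, "ty": 0, "tz": -0.15, "turn": 0, "grip": 0}, {"tx": 0, "ty": 0, "tz": -0.3, "turn": 0, "grip": 0}, {"tx": 0, "ty": 0, "tz": -0.5, "turn": 0, "grip": 0}, {"tx": 0, "ty": 0, "tz": -0.6, "turn": 0, "grip": 0}, {"tx": 0, "ty": 0, "tz": -0.6, "turn": 0, "grip": 0}, {"tx": 0, "ty": 0, "tz": -0.4, "turn": 0, "grip": 0}, {"tx": 0, "ty": 0, "tz": 0, "turn": 0, "grip": 0}, {"tx": 0, "ty": 0, "tz": 0, "turn": 0, "grip": 0}, {"tx": 0, "ty": 0, "tz": 0, "turn": 0, "grip": 0}]'

```text
time: 14.15
position: [0.6612, -0.0199, 0.2581]
tool_rot: [0.623, -3.077, -0.001]
ft_force: [1.0, -0.6, -0.3]
grip_width: 0.004
grip_force: 0.0
```

Run:
```python
from bench import ctrl
import cv2,numpy as np
s=ctrl.get_state();print(s["time"],s["position"],s["ft_force"].round(1))
p=ctrl.get_image("side")["pixels"]
# grip blob (dark) near the fully-off location
ys,xs=np.nonzero(p[235:280,305:345].max(2)<25);print(xs.mean()+305,ys.mean()+235,"expect ~",180+528/3.7,150+393/3.7)
print(ctrl.close_job())
```

```text
14.15 [ 0.66117215 -0.01991904  0.25806454] [ 1.  -0.6 -0.3]
322.2016129032258 256.258064516129 expect ~ 322.7027027027027 256.2162162162162
the job is handed in; nothing more can be done
None
```

The lever held by itself on the top notch, then dropped fully off under the release button; I lifted clear of the button (its return was not checked by camera) and handed the job in at about 14 s, with nothing else touched.

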